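Move the vial carrier to the other cold box and close it

TASK

Move the orange carrier with all its vials from the open grey cold box into the blue cold box, which has to be opened first by lifting off its lid, and then put the lid back so that the blue box is properly closed. Do not drop the lid or the carrier, and leave the bottle, flask, tip box and retort stand as they are.

Things in the scene. Friction and masses are not known exactly. Their poses are not given: they have to be found in the camera images.
- grey_box: Open-topped grey cold box, fixed to the bench, standing dry: outside 146 (its x) x 166 (its y) x 112 mm high, walls 8 mm, floor 10 mm thick, so the opening is 130 x 150 mm and 102 mm deep. Origin: centre of its underside, z up. The carrier stands in it at the start.
- blue_box: Blue cold box, fixed to the bench, empty and covered by its lid at the start; exactly the same shape and sizes and origin as the grey box. The two boxes may stand on either side and turned up to 30 degrees.
- lid: Loose lid of the blue box, 0.2 to 0.45 kg: white plate 146 (its x) x 166 (its y) x 8 mm over a grey plug 120 x 140 x 8 mm that drops into the opening with 5 mm to spare on each side; the plate then rests on the rim. Origin: centre of the plug's underside, z up; seated, it is 104 mm above the box's origin, its x along the box's x, either way round. It can stand on its plug on the bench.
- lid_handle (a point): Middle of the lid's black handle, 54 mm above the lid's origin; axes as the lid's. The handle is a square bar 10 x 10 mm, 100 mm long along the lid's y, with 33 mm free height under it, on posts 10 mm thick at y = +-45 mm.
- carrier: Loose orange vial carrier, 0.25 to 0.45 kg with its vials: open tray 90 (its x) x 118 (its y) x 34 mm with six cells and a fixed black handle over its middle. Origin: centre of its underside, z up. It works either way round. In the middle of a box, turned like the box, it has 16 to 20 mm free on each side, and its handle stays below the rim.
- carrier_handle (a point): Middle of the carrier's black handle, 80 mm above the carrier's origin; axes as the carrier's. The handle is a square bar 10 x 10 mm, 118 mm long along the carrier's y, on flat uprights at its ends (y = +-57 mm); its top is 85 mm above the carrier's underside, 17 mm below a box's rim.
- vial0: Loose capped glass vial with a red cap, 23 mm across, 45 mm tall, standing in a corner cell of the carrier (its top about 48 mm above the carrier's origin). Origin: centre of its underside.
- vial1: Loose capped glass vial with a red cap, 23 mm across, 45 mm tall, standing in a corner cell of the carrier (its top about 48 mm above the carrier's origin). Origin: centre of its underside.
- vial2: Loose capped glass vial with a red cap, 23 mm across, 45 mm tall, standing in a corner cell of the carrier (its top about 48 mm above the carrier's origin). Origin: centre of its underside.
- vial3: Loose capped glass vial with a red cap, 23 mm across, 45 mm tall, standing in a corner cell of the carrier (its top about 48 mm above the carrier's origin). Origin: centre of its underside.
- bottle: Bystander: loose brown glass bottle with white cap, 66 mm across, 180 mm tall. Origin: centre of its underside.
- flask: Bystander: loose conical glass flask, 82 mm across the foot, 128 mm tall. Origin: centre of its underside.
- tip_box: Bystander: loose small orange box with a clear cover, 67 (x) x 77 (y) x 63 mm high. Origin: centre of its underside. Bottle, flask and tip box change places: one stands in the gap between the two cold boxes, one beyond each cold box.
- stand: Fixed retort stand: a steel rod 12 mm thick, upright, 452 mm high, at its origin (on the bench), with a grey foot 100 x 140 x 12 mm that reaches from x = -15 to +85 mm of its own frame; near the top a small clamp, 30 mm wide, and a bar pointing 100 mm along its +x. It stands beyond the gap between the cold boxes.
Mind the look-alikes: they are no part of the job. Of the things that look like the lid, the largest one is meant.

How it is judged:
By the outcome, as a careful person would: the job done as asked, in the order asked, and still so for the second after the job is handed in, with the robot touching nothing.
It also fails if it takes over 70 s, if anything falls off the work surface, if the arm or the gripper's body presses on something with over 40 N, if the wrist force passes 120 N, or if a joint passes its speed limit or range.

ROBOT

A 6-joint arm with a two-finger parallel gripper is mounted at the origin on the work surface. World frame = base frame: x ahead of the robot, y to its left, z up, the work surface at z = 0. Lengths are in mm, angles in rad, forces in N, time in s.
With the tool pointing down it reaches from about 350 to 975 mm from the base axis. Payload 17.4 kg.
Tool frame: the origin (TCP) lies midway between the tips of the shut fingers; the grasp point (between the pads) lies 19 mm behind it; z points along the fingers, y is the line along which they close (so a half turn about z gives the same grasp; the last joint's range is limited). The gripper opens to 85 mm and grips with 20 to 120 N. Pads are 22 mm wide; open, the fingers measure 114 mm over their backs; the gripper's body (76 mm by 85 mm) begins 54 mm behind the grasp point. The pads swing forward as they close: fully open they stand 13 mm farther back than shut.
Start: joints at [-1.296, 0.116, 1.442, -0, 1.584, -0.038], TCP at [207.704, -642.255, 231.303] pointing down, gripper open.
Joint ranges: [-2.83, 2.83], [-0.83, 2.19], [0.07, 2.5], [-1.14, 4.28], [0.01, 3], [-2.97, 2.97]. Speed limits (rad/s): [1.89, 1.89, 2.22, 3.14, 3.14, 3.14].

INTERFACE

Orientations are given as a 3x3 rotation matrix whose columns are the frame's x, y, z axes.
In Python, from workcell import * gives the robot as it stands. The module is installed in compiled form; this text tells all that it offers.
- The arm moves only by the tool send_rows, never from a script. Its argument "targets" is a list that holds one entry, the list of rows, each a list of 7 numbers: the shift along the tool's x, y, z each as a share of 7.5 cm, from -1 to 1, then the turn, a rotation vector about the tool's x, y, z each as a share of 30 degrees, from -1 to 1, then the opening in per cent of the stroke, from 0 (shut) to 100 (fully open). In form: [[[dx, dy, dz, wx, wy, wz, gripper], ...]]. A call has 1 to 5 rows; each row shifts and turns the commanded pose from where the row before left it, along the tool's axes as they then stand; what a row does not reach is not made up. A row lasts 1/12 s, in which the tool goes at most 41.7 mm and 7.16 degrees, less where a joint would pass 70% of its speed; a pose out of reach is approached as far as the arm can. A call with a number of a shift or a turn outside -1 to 1 is refused whole. A call with a gripper value outside its range is refused whole. The fingers move at their own pace and stop on an object; the grip force is fixed at half the most. Time passes only in rows, so rows that do not move let the fingers close. It gives the time, the measured TCP pose, the force, the opening and the grip force at its end, in the units of the state.
- get_state(): the state, without advancing time (a new reading comes with each control period).
- snapshot(name): name is "scene" or "top" or "wrist"; returns the picture (400x640x3 uint8, red, green, blue); there is no depth.
- camera_info(name): a dict with "fx", "fy", "cx", "cy" (pixels), "camera_from_world" (4x4, takes a point from world to camera coordinates). Camera axes: x right, y down, z forward; pixel columns grow to the right and rows downward; lengths in mm; the calibration is good to about 2 mm. A picture is of the moment at which its call begins: read the wrist's pose just before it. camera_info takes no time and is no camera call; for the wrist camera it gives the pose at the moment of the call.
- close_job(): hands the job in; it is judged then, once.
The state is a dict: "time": time; "qpos": joint angles; "joint_vel": joint speeds; "effort": joint torques, N m; "eef_pos": TCP position; "tool_rot": TCP orientation; "ft_force": force on the tool from outside, world axes, zero at the start; "moment": the same for the moment, N m; "finger_gap": finger opening in mm; "grip_force": force on a finger pad.
Only numpy, scipy, OpenCV 4.12 (cv2) and the standard library are available. Lean on these libraries where they do the work, as an engineer would, in place of code of your own. Each camera call takes 0.05 s, during which the arm holds its last target. There are 200 camera calls.

## Working session

There is one attempt and no reset: what is moved stays moved. The work goes in short steps, Python scripts to look and compute and a tool call to move; the robot and the scene stay as the last step left them, time stands still between calls to the robot, and variables do not carry over. Pictures are saved under pics/ and viewed, at most 10 in all, crops included, and the job is handed in when it is done.

Besides the shell and the picture viewer there is one more tool, called after ">>>" as a command line: name --argument value ..., lists and objects as JSON in quotes. send_rows: Moves the arm, as the interface text tells. Shift numbers are shares of 7.5 cm and turn numbers shares of 30 degrees, none past 1 either way. Its arguments: {"type":"object","properties":{"targets":{"type":"array"}},"required":["targets"]}

```bash
mkdir -p pics
python3 - <<'E'
from workcell import *
import cv2,numpy as np
for n in("scene","top"):
    cv2.imwrite(f"pics/{n}0.png",snapshot(n)[:,:,::-1])
s=get_state();print(s['time'],s['eef_pos'],np.round(s['tool_rot'],3),s['finger_gap'])
print(camera_info("top"))
E
```

```text
0.1 [ 207.6676586  -642.07427021  230.59145402] [[ 0.951  0.308 -0.   ]
 [ 0.308 -0.951  0.001]
 [ 0.    -0.001 -1.   ]] 85.76276904111614
{'fx': 439.6157057738505, 'fy': 439.6157057738505, 'cx': 318.4635553101878, 'cy': 194.3655029725872, 'camera_from_world': array([[-4.05375000e-02, -9.99155329e-01,  6.73346140e-03,
         9.76106637e+01],
       [-9.78832559e-01,  3.83581568e-02, -2.01036000e-01,
         6.08348434e+02],
       [ 2.00607907e-01, -1.47404281e-02, -9.79560711e-01,
         1.15832700e+03],
       [ 0.00000000e+00,  0.00000000e+00,  0.00000000e+00,
         1.00000000e+00]])}
```

View pics/scene0.png

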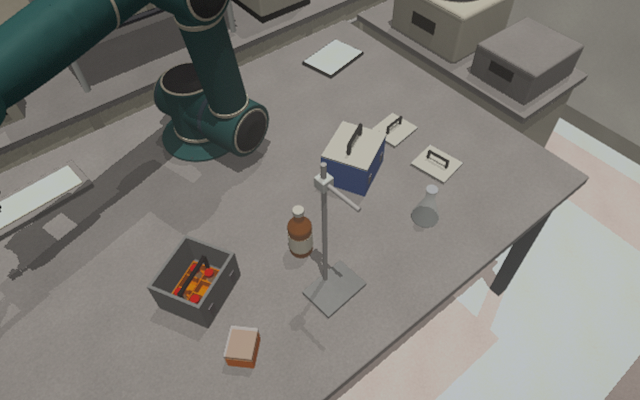

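View pics/top0.png

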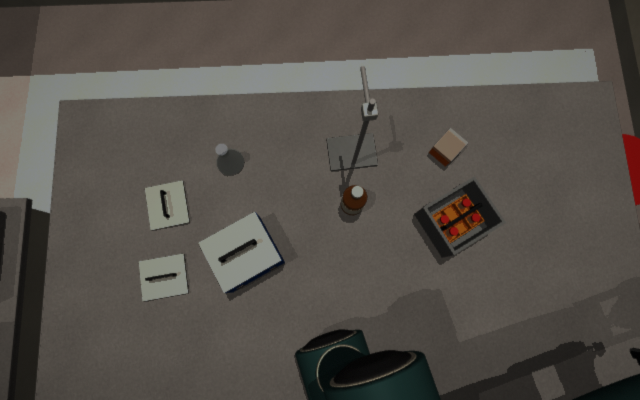

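Lid candidates in the top view are the plate on the blue box at (241,252), a small plate at (167,205) and a small plate at (163,277). The one at (241,252) fits, being the largest and sitting on the blue box. The carrier is at (460,218), the bottle in the gap at (353,200), the flask at (228,158), the tip box at (448,148) and the stand rod at (350,180) to (370,110). I'll confirm with an enlarged crop.

Run:
```python
import cv2,numpy as np
a=cv2.imread("pics/top0.png")
f=lambda x,y:cv2.resize(a[y:y+110,x:x+100],None,fx=4,fy=4,interpolation=cv2.INTER_CUBIC)
im=np.hstack([f(192,200),f(408,165)])
cv2.imwrite("pics/crop0.png",cv2.convertScaleAbs(im,alpha=1.5))
```

```text
(no output)
```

View pics/crop0.png

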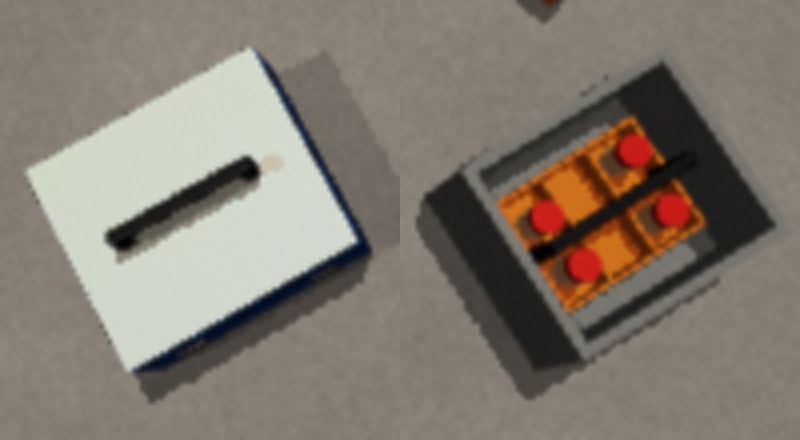

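The crop confirms the full-size white lid on the blue box, with plate corners at about crop (25,172), (250,47), (360,238), (132,372) and the handle from (108,238) to (258,163). The carrier stands in the grey box with four red-capped vials and its handle runs from (532,252) to (696,158).

```bash
cat > h.py <<'E'
from workcell import *
import cv2,numpy as np
def bp(n,uv,z,ci=None):
    c=ci or camera_info(n);T=c['camera_from_world'];R=T[:3,:3];t=T[:3,3]
    o=-R.T@t;out=[]
    for (u,v) in np.atleast_2d(uv):
        d=R.T@np.array([(u-c['cx'])/c['fx'],(v-c['cy'])/c['fy'],1]);out.append(o+d*(z-o[2])/d[2])
    return np.array(out)
def plan(goal,yaw_x=None):
    """goal TCP, tool assumed down; yaw_x= wanted direction angle (deg) of tool x (mod 180)"""
    s=get_state();R=s['tool_rot'];d=R.T@(np.array(goal)-s['eef_pos'])
    a=np.degrees(np.arctan2(R[1,0],R[0,0]))
    print('t',s['time'],'pos',np.round(s['eef_pos'],1),'toolx',round(a,2),'zax',np.round(R[:,2],4),'gap',round(s['finger_gap'],1),'q',np.round(s['qpos'],2))
    print('shift/75',np.round(d/75,3))
    if yaw_x is not None:
        e=(yaw_x-a+90)%180-90;print('world turn',round(e,2),'wz total',round(-e/30,3))
E
python3 - <<'E'
from h import *
L=np.array([(25,172),(250,47),(360,238),(132,372)])/4+[192,200]
G=(np.array([(463,172),(663,60),(778,228),(587,358)])-[400,0])/4+[408,165]
ang=lambda v:round(np.degrees(np.arctan2(v[1],v[0])),1)
for n,P,z in(('lid',L,120),('grey',G,112)):
    w=bp('top',P,z);print(n,np.round(w,0).tolist(),w.mean(0).round(1))
    for i in range(4):
        v=w[(i+1)%4]-w[i];print(round(np.linalg.norm(v)),ang(v))
H=bp('top',np.array([(115,238),(250,168)])/4+[192,200],167);print('lidh',H.round(),H.mean(0).round(1),ang(H[1]-H[0]))
H=bp('top',(np.array([(534,252),(694,159)])-[400,0])/4+[408,165],95);print('carh',H.round(),H.mean(0).round(1),ang(H[1]-H[0]),np.linalg.norm(H[1]-H[0]))
for n,p,z in(('bottle',(357,192),180),('flask',(222,150),128),('tip',(449,147),63),('standtop',(371,104),452),('foot',(327,138),12),('foot',(376,134),12),('foot',(380,165),12),('foot',(331,170),12),('s1',(167,205),10),('s2',(163,277),10)):
    print(n,bp('top',p,z).round())
E
```

```text
lid [[484.0, 389.0, 120.0], [560.0, 243.0, 120.0], [433.0, 174.0, 120.0], [356.0, 320.0, 120.0]] [458.3 281.5 120. ]
164 -62.5
144 -151.5
165 118.2
146 28.2
grey [[554.0, -203.0, 112.0], [624.0, -344.0, 112.0], [508.0, -407.0, 112.0], [429.0, -272.0, 112.0]] [ 528.8 -306.3  112. ]
158 -63.4
132 -151.5
156 120.6
143 29.1
lidh [[437. 321. 167.]
 [476. 238. 167.]] [456.4 279.3 167. ] -64.5
carh [[ 501. -250.   95.]
 [ 559. -363.   95.]] [ 530.  -306.5   95. ] -62.8 127.94039904257419
bottle [[590. -22. 180.]]
flask [[729. 327. 128.]]
tip [[ 734. -303.   63.]]
standtop [[708. -31. 452.]]
foot [[792.  40.  12.]]
foot [[ 798. -106.   12.]]
foot [[ 703. -111.   12.]]
foot [[693.  33.  12.]]
s1 [[608. 509.  10.]]
s2 [[405. 514.  10.]]
```

>>> send_rows --targets '[[[0,0,0,0,0,-0.22,60],[0,0,0,0,0,-0.22,60],[0,0,0,0,0,-0.22,60],[0,0,0,0,0,-0.22,60],[0,0,0,0,0,-0.22,60]]]'

```text
time: 0.52
eef_pos: [207.7, -642.1, 230.9]
tool_rot: [[0.626, 0.78, -0.0], [0.78, -0.626, 0.001], [0.0, -0.001, -1.0]]
ft_force: [0.6, 0.5, -0.0]
finger_gap: 51.4
grip_force: 0.0
```

>>> send_rows --targets '[[[0,0,0,0,0,-0.22,60],[0,0,0,0,0,-0.22,60],[0,0,0,0,0,-0.22,60],[0,0,0,0,0,-0.22,60],[0,0,0,0,0,-0.22,60]]]'

```text
time: 0.93
eef_pos: [207.7, -642.1, 230.8]
tool_rot: [[0.1, 0.995, -0.0], [0.995, -0.1, 0.001], [0.001, -0.0, -1.0]]
ft_force: [-0.3, 0.3, 0.8]
finger_gap: 51.3
grip_force: 0.0
```

>>> send_rows --targets '[[[0,0,0,0,0,-0.22,60],[0,0,0,0,0,-0.22,60],[0,0,0,0,0,-0.22,60],[0,0,0,0,0,-0.22,60],[0,0,0,0,0,-0.22,60]]]'

```text
time: 1.35
eef_pos: [207.6, -642.1, 230.8]
tool_rot: [[-0.458, 0.889, -0.0], [0.889, 0.458, 0.001], [0.001, 0.0, -1.0]]
ft_force: [-0.5, -0.4, 0.2]
finger_gap: 51.2
grip_force: 0.0
```

```bash
python3 -c "
from h import *
plan([457,280,250],118)"
```

```text
t 1.35 pos [ 207.6 -642.1  230.8] toolx 117.25 zax [-2.e-04  7.e-04 -1.e+00] gap 51.2 q [-1.3   0.12  1.44 -0.    1.58 -1.77]
shift/75 [ 9.409  8.585 -0.248]
world turn 0.75 wz total -0.025
```

>>> send_rows --targets '[[[0.3,0.45,-0.05,0,0,0,60],[0.3,0.45,-0.05,0,0,0,60],[0.3,0.45,-0.05,0,0,0,60],[0.3,0.45,-0.05,0,0,0,60],[0.3,0.45,-0.05,0,0,0,60]]]'

```text
time: 1.77
eef_pos: [307.6, -463.8, 249.8]
tool_rot: [[-0.452, 0.892, -0.0], [0.892, 0.452, 0.0], [0.0, 0.0, -1.0]]
ft_force: [1.3, 0.4, -1.5]
finger_gap: 51.1
grip_force: 0.0
```

>>> send_rows --targets '[[[0.3,0.45,0,0,0,0,60],[0.3,0.45,0,0,0,0,60],[0.3,0.45,0,0,0,0,60],[0.3,0.45,0,0,0,0,60],[0.3,0.45,0,0,0,0,60]]]'

```text
time: 2.18
eef_pos: [407.1, -286.9, 250.0]
tool_rot: [[-0.453, 0.892, 0.0], [0.892, 0.453, -0.0], [-0.0, 0.0, -1.0]]
ft_force: [1.0, -0.6, -0.0]
finger_gap: 51.1
grip_force: 0.0
```

>>> send_rows --targets '[[[0.42,0.27,0,0,0,0,60],[0.42,0.27,0,0,0,0,60],[0.42,0.27,0,0,0,0,60],[0.42,0.27,0,0,0,0,60],[0.42,0.27,0,0,0,0,60]]]'

```text
time: 2.6
eef_pos: [425.3, -100.8, 249.9]
tool_rot: [[-0.453, 0.892, 0.0], [0.892, 0.453, -0.0], [-0.0, 0.0, -1.0]]
ft_force: [0.6, 0.0, -0.4]
finger_gap: 51.0
grip_force: 0.0
```

>>> send_rows --targets '[[[0.42,0.27,0,0,0,0,60],[0.42,0.27,0,0,0,0,60],[0.42,0.27,0,0,0,0,60],[0.42,0.27,0,0,0,0,60],[0.42,0.27,0,0,0,0,60]]]'

```text
time: 3.02
eef_pos: [444.3, 85.6, 250.0]
tool_rot: [[-0.453, 0.892, 0.0], [0.892, 0.453, -0.0], [-0.0, 0.0, -1.0]]
ft_force: [1.0, -0.8, 1.0]
finger_gap: 51.2
grip_force: 0.0
```

```bash
python3 -c "
from h import *
plan([457,280,250],118)"
```

```text
t 3.0167 pos [444.3  85.6 250. ] toolx 116.92 zax [ 3.e-04 -0.e+00 -1.e+00] gap 51.2 q [ 0.13 -0.39  1.87 -0.    1.66 -0.34]
shift/75 [2.234 1.325 0.   ]
world turn 1.08 wz total -0.036
```

Very accurate following. Move on over the handle and take one close look.

>>> send_rows --targets '[[[0.45,0.265,0,0,0,0,60],[0.45,0.265,0,0,0,0,60],[0.45,0.265,0,0,0,0,60],[0.45,0.265,0,0,0,0,60],[0.43,0.265,0,0,0,-0.036,60]]]'

```text
time: 3.43
eef_pos: [457.0, 280.0, 249.9]
tool_rot: [[-0.47, 0.883, -0.0], [0.883, 0.47, -0.0], [0.0, -0.0, -1.0]]
ft_force: [1.3, -1.0, 0.5]
finger_gap: 51.5
grip_force: 0.0
```

Run:
```python
from h import *
plan([457,280,250],118)
c=camera_info('wrist');im=snapshot('wrist');cv2.imwrite('pics/w1.png',im[:,:,::-1])
import pickle;pickle.dump(c,open('w1.pkl','wb'))
```

```text
t 3.4333 pos [457.  280.  249.9] toolx 118.01 zax [-1.e-04 -0.e+00 -1.e+00] gap 51.5 q [ 0.5  -0.19  1.71  0.    1.62  0.01]
shift/75 [-0.001  0.    -0.002]
world turn -0.01 wz total 0.0
```

View pics/w1.png

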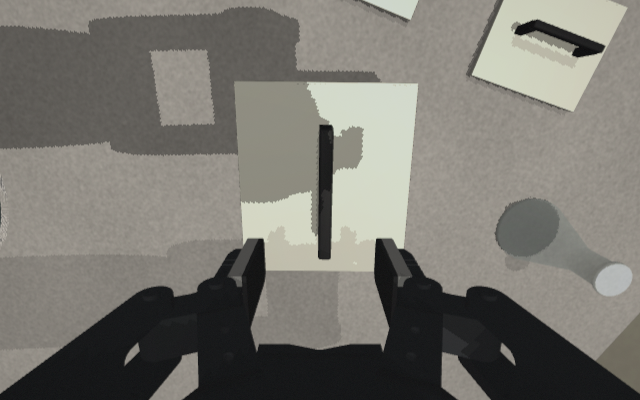

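The wrist view shows the lid plate with corners at (235,82), (418,84), (407,271), (243,269) and the handle bar from (326,125) to (324,258), well aligned between the fingers.

Run:
```python
from h import *
import pickle;c=pickle.load(open('w1.pkl','rb'))
w=bp('',[(235,82),(418,84),(407,271),(243,269)],120,c);print(w.round(1),w.mean(0))
for a,b in((0,1),(3,2),(0,3),(1,2)):
    v=w[b]-w[a];print(round(np.linalg.norm(v)),np.degrees(np.arctan2(v[1],v[0])))
h=bp('',[(326.5,127),(324.5,258)],163,c);v=h[0]-h[1];print(h.round(1),h.mean(0),np.degrees(np.arctan2(v[1],v[0])))
```

```text
[[357.8 323.3 120. ]
 [486.4 389.9 120. ]
 [566.5 246.1 120. ]
 [431.2 176.4 120. ]] [460.47509832 283.9513427  120.        ]
145 27.392754460259845
152 27.247909607391623
164 -63.44053408737743
165 -60.86952072716257
[[436.  328.9 163. ]
 [481.9 240.6 163. ]] [458.96581683 284.71183451 163.        ] 117.43678767561715
```

>>> send_rows --targets '[[[0.023,0.042,0.3,0,0,0.017,60],[0,0,0.4,0,0,0,60],[0,0,0.4,0,0,0,60],[0,0,0.25,0,0,0,60],[0,0,0.13,0,0,0,60]]]'

```text
time: 3.9
eef_pos: [458.5, 280.3, 135.8]
tool_rot: [[-0.462, 0.887, -0.003], [0.887, 0.462, -0.002], [-0.0, -0.004, -1.0]]
ft_force: [0.2, -0.5, 0.4]
finger_gap: 51.3
grip_force: 0.0
```

>>> send_rows --targets '[[[0,0,0,0,0,0,0],[0,0,0,0,0,0,0],[0,0,0,0,0,0,0],[0,0,0,0,0,0,0],[0,0,0,0,0,0,0]]]'

```text
time: 4.32
eef_pos: [460.2, 281.1, 141.0]
tool_rot: [[-0.462, 0.887, 0.002], [0.887, 0.462, 0.001], [0.0, 0.003, -1.0]]
ft_force: [-0.7, -0.1, 6.5]
finger_gap: 8.4
grip_force: 59.5
```

>>> send_rows --targets '[[[0,0,0,0,0,0,0],[0,0,-0.06,0,0,0,0],[0,0,-0.12,0,0,0,0],[0,0,-0.16,0,0,0,0],[0,0,-0.2,0,0,0,0]]]'

```text
time: 4.73
eef_pos: [459.3, 280.7, 180.5]
tool_rot: [[-0.462, 0.887, -0.001], [0.887, 0.462, -0.0], [-0.0, -0.001, -1.0]]
ft_force: [-0.4, -1.0, -3.3]
finger_gap: 8.7
grip_force: 58.7
```

```bash
python3 -c "
from h import *
print(get_state()['ft_force'],get_state()['grip_force'])
plan([400,5,38])"
```

```text
[-0.3897259  -0.98013186 -3.30850526] 58.694788813591
t 4.7333 pos [459.3 280.7 180.5] toolx 117.49 zax [-6.e-04 -3.e-04 -1.e+00] gap 8.7 q [ 0.5  -0.17  1.8  -0.    1.51  0.02]
shift/75 [-2.896 -2.398  1.901]
```

>>> send_rows --targets '[[[-0.1,-0.08,-0.1,0,0,0,0],[-0.2,-0.16,0,0,0,0,0],[-0.3,-0.25,0,0,0,0,0],[-0.35,-0.29,0,0,0,0,0],[-0.35,-0.29,0,0,0,0,0]]]'

```text
time: 5.15
eef_pos: [432.6, 155.9, 187.6]
tool_rot: [[-0.463, 0.887, 0.0], [0.887, 0.463, -0.0], [-0.0, 0.0, -1.0]]
ft_force: [0.8, -0.7, -2.9]
finger_gap: 9.0
grip_force: 58.7
```

>>> send_rows --targets '[[[-0.35,-0.29,0,0,0,0,0],[-0.35,-0.29,0,0,0,0,0],[-0.35,-0.29,0.05,0,0,0,0],[-0.3,-0.25,0.15,0,0,0,0],[-0.2,-0.16,0.25,0,0,0,0]]]'

```text
time: 5.57
eef_pos: [401.6, 7.4, 155.3]
tool_rot: [[-0.461, 0.888, 0.004], [0.888, 0.461, -0.001], [-0.002, 0.003, -1.0]]
ft_force: [1.5, -0.3, -1.8]
finger_gap: 8.1
grip_force: 58.7
```

>>> send_rows --targets '[[[-0.04,-0.05,0.35,0,0,0,0],[0,0,0.35,0,0,0,0],[0,0,0.35,0,0,0,0],[0,0,0.2,0,0,0,0],[0,0,0.1,0,0,0,0]]]'

```text
time: 5.98
eef_pos: [398.8, 5.1, 50.4]
tool_rot: [[-0.461, 0.887, -0.002], [0.887, 0.461, 0.0], [0.001, -0.002, -1.0]]
ft_force: [-0.9, -0.1, -3.0]
finger_gap: 8.6
grip_force: 58.7
```

```bash
python3 -c "
from h import *
plan([400,5,38])"
```

```text
t 5.9833 pos [398.8   5.1  50.4] toolx 117.47 zax [-0.0021  0.     -1.    ] gap 8.6 q [-0.05 -0.42  2.22 -0.    1.35 -0.53]
shift/75 [-0.009  0.014  0.166]
```

>>> send_rows --targets '[[[0,0,0.06,0,0,0,0],[0,0,0.04,0,0,0,0],[0,0,0.03,0,0,0,0],[0,0,0.02,0,0,0,0],[0,0,0,0,0,0,0]]]'

```text
time: 6.4
eef_pos: [400.2, 5.5, 41.3]
tool_rot: [[-0.462, 0.887, 0.001], [0.887, 0.462, -0.0], [-0.0, 0.001, -1.0]]
ft_force: [-0.7, -0.6, -2.8]
finger_gap: 8.9
grip_force: 58.7
```

>>> send_rows --targets '[[[0,0,0.02,0,0,0,0],[0,0,0.02,0,0,0,0],[0,0,0,0,0,0,0]]]'

```text
time: 6.65
eef_pos: [399.9, 5.5, 37.7]
tool_rot: [[-0.462, 0.887, -0.0], [0.887, 0.462, -0.0], [0.0, -0.0, -1.0]]
ft_force: [0.2, 0.4, -4.1]
finger_gap: 9.0
grip_force: 58.7
```

>>> send_rows --targets '[[[0,0,0.015,0,0,0,0],[0,0,0.015,0,0,0,0],[0,0,0,0,0,0,0]]]'

```text
time: 6.9
eef_pos: [400.1, 5.5, 36.9]
tool_rot: [[-0.462, 0.887, -0.0], [0.887, 0.462, 0.0], [0.0, -0.0, -1.0]]
ft_force: [-12.0, 1.0, 18.5]
finger_gap: 9.0
grip_force: 61.5
```

>>> send_rows --targets '[[[0,0,0,0,0,0,45],[0,0,0,0,0,0,45],[0,0,0,0,0,0,45],[0,0,-0.15,0,0,0,45],[0,0,-0.35,0,0,0,45]]]'

```text
time: 7.32
eef_pos: [398.4, 5.6, 71.3]
tool_rot: [[-0.462, 0.887, -0.005], [0.887, 0.462, 0.0], [0.002, -0.004, -1.0]]
ft_force: [-0.2, -0.1, -0.3]
finger_gap: 38.7
grip_force: 0.0
```

>>> send_rows --targets '[[[0,0,-0.5,0,0,0,45],[0,0,-0.5,0,0,0,45],[0,0,-0.5,0,0,0,45],[0,0,-0.4,0,0,0,45],[0,0,-0.3,0,0,0,45]]]'

```text
time: 7.73
eef_pos: [400.0, 5.5, 242.1]
tool_rot: [[-0.462, 0.887, 0.003], [0.887, 0.462, -0.0], [-0.002, 0.003, -1.0]]
ft_force: [-0.1, -0.6, 0.7]
finger_gap: 38.5
grip_force: 0.0
```

Run:
```python
from h import *
plan([530,-306.5,250],117.5)
cv2.imwrite('pics/top2.png',cv2.resize(snapshot('top')[90:330,150:550,::-1],None,fx=2,fy=2,interpolation=cv2.INTER_CUBIC))
```

```text
t 7.7333 pos [400.    5.5 242.1] toolx 117.49 zax [ 3.3e-03 -1.0e-04 -1.0e+00] gap 38.5 q [-0.05 -0.52  1.97  0.    1.69 -0.53]
shift/75 [-4.49  -0.382 -0.099]
world turn 0.01 wz total -0.0
```

View pics/top2.png

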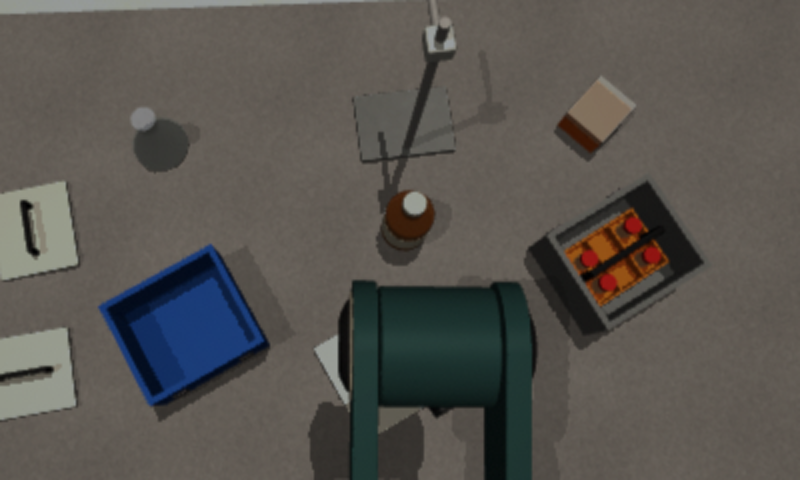

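The lid stands on the bench under the arm and the blue box is open and empty, with rim corners in the enlarged crop at about (100,308), (212,247), (268,345), (153,404). The carrier and bystanders are unchanged.

>>> send_rows --targets '[[[-0.3,-0.03,-0.05,0,0,0,45],[-0.5,-0.04,-0.05,0,0,0,45],[-0.5,-0.04,0,0,0,0,45],[-0.5,-0.04,0,0,0,0,45],[-0.5,-0.04,0,0,0,0,45]]]'

```text
time: 8.2
eef_pos: [467.1, -156.0, 246.3]
tool_rot: [[-0.462, 0.887, 0.001], [0.887, 0.462, -0.0], [-0.001, 0.001, -1.0]]
ft_force: [0.8, 0.4, -0.0]
finger_gap: 38.6
grip_force: 0.0
```

>>> send_rows --targets '[[[-0.5,-0.04,0,0,0,0,45],[-0.5,-0.04,0,0,0,0,45],[-0.5,-0.04,0,0,0,0,45],[-0.45,-0.04,0,0,0,0,45],[-0.24,-0.03,0,0,0,0,45]]]'

```text
time: 8.62
eef_pos: [530.6, -309.4, 245.2]
tool_rot: [[-0.46, 0.888, -0.001], [0.888, 0.46, 0.0], [0.0, -0.001, -1.0]]
ft_force: [-0.3, 0.9, 0.7]
finger_gap: 38.7
grip_force: 0.0
```

Run:
```python
from h import *
w=bp('top',np.array([(100,308),(212,247),(268,345),(153,404)])/2+[150,90],112);print('blue',w.round(),w.mean(0))
for i in range(4):
    v=w[(i+1)%4]-w[i];print(round(np.linalg.norm(v)),np.degrees(np.arctan2(v[1],v[0])).round(1))
plan([530,-306.5,250],117.5)
c=camera_info('wrist');im=snapshot('wrist');cv2.imwrite('pics/w2.png',im[:,:,::-1])
import pickle;pickle.dump(c,open('w2.pkl','wb'))
```

```text
blue [[482. 386. 112.]
 [556. 240. 112.]
 [426. 170. 112.]
 [358. 318. 112.]] [455.61389069 278.52103505 112.        ]
164 -63.0
148 -151.6
163 114.8
142 28.9
t 8.6167 pos [ 530.6 -309.4  245.2] toolx 117.41 zax [-7.e-04  1.e-04 -1.e+00] gap 38.7 q [-0.57 -0.02  1.56 -0.    1.6  -1.05]
shift/75 [ 0.039  0.011 -0.064]
world turn 0.09 wz total -0.003
```

View pics/w2.png

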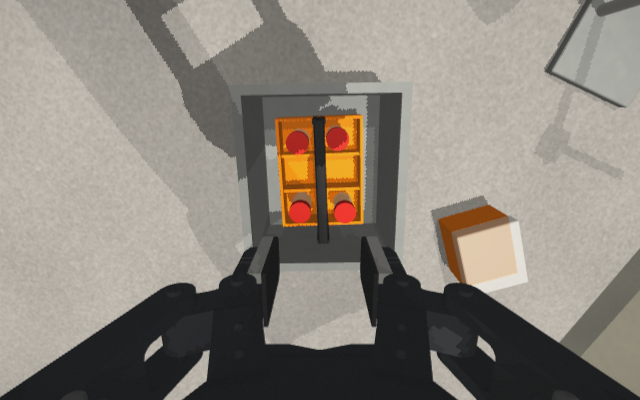

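The wrist view shows the carrier handle from (319,118) to (323,242), tilted slightly from the fingers, with four vials upright in their cells.

Run:
```python
from h import *
import pickle;c=pickle.load(open('w2.pkl','rb'))
h=bp('',[(319.5,118),(323,242)],95,c);v=h[0]-h[1];print(h.round(1),h.mean(0),np.linalg.norm(v),np.degrees(np.arctan2(v[1],v[0])))
w=bp('',[(235,84),(410,82),(403,265),(245,262)],112,c);print(w.round(),w.mean(0))
y=np.degrees(np.arctan2(v[1],v[0]))
plan([*h.mean(0)[:2],71],y)
```

```text
[[ 504.3 -259.8   95. ]
 [ 561.3 -362.5   95. ]] [ 532.81470427 -311.17945379   95.        ] 117.46634844970782 119.05014311401958
[[ 432. -267.  112.]
 [ 555. -201.  112.]
 [ 635. -342.  112.]
 [ 502. -407.  112.]] [ 531.05403197 -304.26726918  112.        ]
t 8.6667 pos [ 530.9 -310.7  244.9] toolx 117.37 zax [-1.2e-03 -2.0e-04 -1.0e+00] gap 38.6 q [-0.57 -0.02  1.56 -0.    1.6  -1.05]
shift/75 [-0.019  0.022  2.318]
world turn 1.68 wz total -0.056
```

>>> send_rows --targets '[[[0.01,0.015,0.35,0,0,-0.056,45],[0,0,0.45,0,0,0,45],[0,0,0.45,0,0,0,45],[0,0,0.3,0,0,0,45],[0,0,0.25,0,0,0,45]]]'

```text
time: 9.08
eef_pos: [530.1, -304.7, 108.5]
tool_rot: [[-0.487, 0.873, -0.002], [0.873, 0.487, 0.001], [0.002, -0.001, -1.0]]
ft_force: [0.1, -0.1, -0.2]
finger_gap: 38.5
grip_force: 0.0
```

>>> send_rows --targets '[[[0,0,0.2,0,0,0,45],[0,0,0.15,0,0,0,45],[0,0,0.12,0,0,0,45],[0,0,0.04,0,0,0,45],[0,0,0,0,0,0,45]]]'

```text
time: 9.5
eef_pos: [530.8, -305.2, 72.2]
tool_rot: [[-0.487, 0.873, -0.0], [0.873, 0.487, 0.0], [0.0, -0.0, -1.0]]
ft_force: [0.8, 0.5, 0.7]
finger_gap: 38.6
grip_force: 0.0
```

>>> send_rows --targets '[[[0,0,0,0,0,0,0],[0,0,0,0,0,0,0],[0,0,0,0,0,0,0],[0,0,0,0,0,0,0],[0,0,0,0,0,0,0]]]'

```text
time: 9.92
eef_pos: [530.8, -305.5, 73.0]
tool_rot: [[-0.487, 0.873, 0.0], [0.873, 0.487, -0.001], [-0.001, 0.0, -1.0]]
ft_force: [-4.2, -1.2, 4.9]
finger_gap: 8.9
grip_force: 60.1
```

>>> send_rows --targets '[[[0,0,-0.04,0,0,0,0],[0,0,-0.1,0,0,0,0],[0,0,-0.15,0,0,0,0],[0,0,-0.2,0,0,0,0],[0,0,-0.22,0,0,0,0]]]'

```text
time: 10.33
eef_pos: [530.7, -305.1, 127.0]
tool_rot: [[-0.487, 0.873, -0.0], [0.873, 0.487, 0.0], [0.0, -0.0, -1.0]]
ft_force: [0.3, -0.3, -2.6]
finger_gap: 8.6
grip_force: 59.0
```

>>> send_rows --targets '[[[0,0,-0.25,0,0,0,0],[0,0,-0.25,0,0,0,0],[0,0,-0.25,0,0,0,0],[0,0,-0.2,0,0,0,0],[0,0,-0.14,0,0,0,0]]]'

```text
time: 10.75
eef_pos: [531.1, -305.4, 210.3]
tool_rot: [[-0.487, 0.873, 0.002], [0.873, 0.487, -0.001], [-0.002, 0.001, -1.0]]
ft_force: [-1.0, -0.4, -2.9]
finger_gap: 8.7
grip_force: 59.0
```

Run:
```python
from h import *
plan([415,-20,210],118);plan([458.5,281,210],118)
cv2.imwrite('pics/s3.png',cv2.resize(snapshot('scene')[150:350,100:350,::-1],None,fx=2.4,fy=2.4))
```

```text
t 10.75 pos [ 531.1 -305.4  210.3] toolx 119.17 zax [ 0.0022 -0.0013 -1.    ] gap 8.7 q [-0.56 -0.01  1.61  0.    1.54 -1.07]
shift/75 [ 4.077e+00  5.040e-01 -4.000e-03]
world turn -1.17 wz total 0.039
t 10.75 pos [ 531.1 -305.4  210.3] toolx 119.17 zax [ 0.0022 -0.0013 -1.    ] gap 8.7 q [-0.56 -0.01  1.61  0.    1.54 -1.07]
shift/75 [ 7.298  2.966 -0.008]
world turn -1.17 wz total 0.039
```

View pics/s3.png

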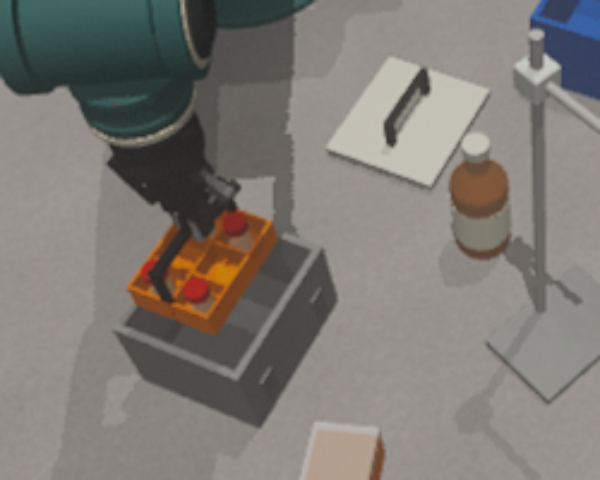

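The carrier hangs level at crop (205,265), clear of the grey box with its vials in place. The lid stands on the bench at (410,120).

>>> send_rows --targets '[[[0.08,0.01,0,0,0,0,0],[0.16,0.02,0,0,0,0,0],[0.24,0.03,0,0,0,0,0],[0.3,0.035,0,0,0,0,0],[0.33,0.04,0,0,0,0,0]]]'

```text
time: 11.22
eef_pos: [497.8, -226.1, 205.5]
tool_rot: [[-0.487, 0.873, -0.002], [0.873, 0.487, 0.001], [0.002, -0.001, -1.0]]
ft_force: [1.1, 0.7, -2.3]
finger_gap: 8.8
grip_force: 59.0
```

>>> send_rows --targets '[[[0.33,0.04,0,0,0,0,0],[0.33,0.04,0,0,0,0,0],[0.33,0.04,0,0,0,0,0],[0.33,0.04,0,0,0,0,0],[0.33,0.04,0,0,0,0,0]]]'

```text
time: 11.63
eef_pos: [450.2, -110.4, 205.8]
tool_rot: [[-0.487, 0.873, -0.002], [0.873, 0.487, 0.001], [0.002, -0.001, -1.0]]
ft_force: [0.2, -0.1, -2.9]
finger_gap: 8.3
grip_force: 59.0
```

>>> send_rows --targets '[[[0.33,0.05,0,0,0,0,0],[0.33,0.05,0,0,0,0,0],[0.33,0.07,0,0,0,0,0],[0.3,0.12,0,0,0,0.01,0],[0.28,0.16,0,0,0,0.01,0]]]'

```text
time: 12.05
eef_pos: [422.2, 8.6, 206.0]
tool_rot: [[-0.478, 0.878, -0.001], [0.878, 0.478, 0.0], [0.001, -0.001, -1.0]]
ft_force: [0.7, -0.2, -3.8]
finger_gap: 8.6
grip_force: 59.0
```

>>> send_rows --targets '[[[0.26,0.2,0,0,0,0.01,0],[0.26,0.2,0,0,0,0.01,0],[0.26,0.2,0,0,0,0,0],[0.26,0.2,0,0,0,0,0],[0.26,0.2,0,0,0,0,0]]]'

```text
time: 12.47
eef_pos: [442.9, 129.9, 205.9]
tool_rot: [[-0.469, 0.883, -0.002], [0.883, 0.469, -0.0], [0.001, -0.002, -1.0]]
ft_force: [0.1, -0.3, -3.0]
finger_gap: 8.9
grip_force: 59.0
```

Run:
```python
from h import *
plan([458.5,281,210],118)
```

```text
t 12.4667 pos [442.9 129.9 205.9] toolx 117.99 zax [-1.7e-03 -3.0e-04 -1.0e+00] gap 8.9 q [ 0.23 -0.36  1.91  0.    1.59 -0.26]
shift/75 [ 1.681  1.13  -0.055]
world turn 0.01 wz total -0.0
```

>>> send_rows --targets '[[[0.26,0.18,0,0,0,0,0],[0.26,0.18,0,0,0,0,0],[0.26,0.18,0,0,0,0,0],[0.26,0.18,0,0,0,0,0],[0.26,0.17,0,0,0,0,0]]]'

```text
time: 12.88
eef_pos: [456.0, 247.1, 205.8]
tool_rot: [[-0.469, 0.883, -0.002], [0.883, 0.469, -0.001], [0.0, -0.002, -1.0]]
ft_force: [1.0, -1.2, -3.7]
finger_gap: 8.7
grip_force: 59.0
```

>>> send_rows --targets '[[[0.2,0.12,0,0,0,0,0],[0.13,0.08,0,0,0,0,0],[0.07,0.04,0,0,0,0,0],[0,0,0,0,0,0,0]]]'

```text
time: 13.22
eef_pos: [458.5, 281.3, 206.5]
tool_rot: [[-0.47, 0.883, -0.001], [0.883, 0.47, -0.001], [0.0, -0.001, -1.0]]
ft_force: [0.1, -1.3, -3.2]
finger_gap: 8.9
grip_force: 59.0
```

Run:
```python
from h import *
plan([459.5,283,75],118)
cv2.imwrite('pics/w4.png',snapshot('wrist')[:,:,::-1])
```

```text
t 13.2167 pos [458.5 281.3 206.5] toolx 118.03 zax [-1.2e-03 -5.0e-04 -1.0e+00] gap 8.9 q [ 0.5  -0.18  1.77  0.    1.55  0.01]
shift/75 [0.014 0.025 1.753]
world turn -0.03 wz total 0.001
```

View pics/w4.png

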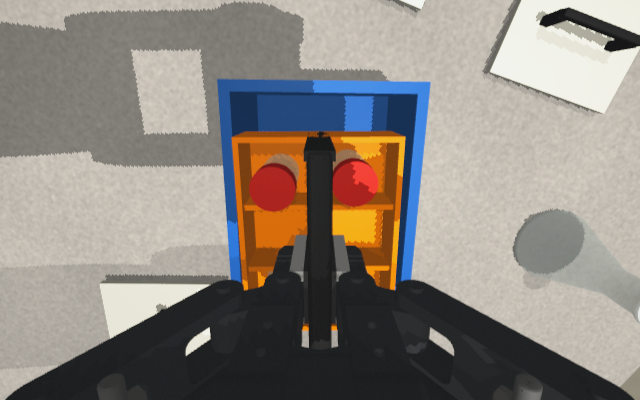

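The carrier at (320,215) is over the blue opening (rim 219 to 429), about 3 mm left of its middle. I correct that and lower.

>>> send_rows --targets '[[[0.02,0.03,0.08,0,0,0,0],[0,0,0.16,0,0,0,0],[0,0,0.2,0,0,0,0],[0,0,0.2,0,0,0,0],[0,0,0.2,0,0,0,0]]]'

```text
time: 13.68
eef_pos: [460.2, 282.3, 142.5]
tool_rot: [[-0.468, 0.884, -0.001], [0.884, 0.468, -0.0], [-0.0, -0.001, -1.0]]
ft_force: [0.0, -0.2, -3.5]
finger_gap: 8.6
grip_force: 59.0
```

>>> send_rows --targets '[[[0,0,0.2,0,0,0,0],[0,0,0.2,0,0,0,0],[0,0,0.18,0,0,0,0],[0,0,0.12,0,0,0,0],[0,0,0.08,0,0,0,0]]]'

```text
time: 14.1
eef_pos: [460.1, 282.5, 84.1]
tool_rot: [[-0.469, 0.883, -0.001], [0.883, 0.469, -0.001], [-0.0, -0.001, -1.0]]
ft_force: [-0.1, -0.1, -3.7]
finger_gap: 8.5
grip_force: 59.0
```

>>> send_rows --targets '[[[0,0,0.05,0,0,0,0],[0,0,0.03,0,0,0,0],[0,0,0.02,0,0,0,0],[0,0,0,0,0,0,0]]]'

```text
time: 14.43
eef_pos: [460.6, 283.2, 78.6]
tool_rot: [[-0.469, 0.883, 0.0], [0.883, 0.469, 0.0], [0.0, 0.0, -1.0]]
ft_force: [0.8, 0.3, -2.8]
finger_gap: 8.7
grip_force: 59.0
```

>>> send_rows --targets '[[[0,0,0.025,0,0,0,0],[0,0,0.025,0,0,0,0],[0,0,0.01,0,0,0,0],[0,0,0,0,0,0,0]]]'

```text
time: 14.77
eef_pos: [460.4, 283.1, 73.7]
tool_rot: [[-0.469, 0.883, -0.0], [0.883, 0.469, -0.0], [-0.0, -0.0, -1.0]]
ft_force: [0.2, -0.4, -3.6]
finger_gap: 8.5
grip_force: 59.0
```

>>> send_rows --targets '[[[0,0,0.012,0,0,0,0],[0,0,0.012,0,0,0,0],[0,0,0,0,0,0,0]]]'

```text
time: 15.02
eef_pos: [460.6, 283.3, 73.2]
tool_rot: [[-0.469, 0.883, 0.0], [0.883, 0.469, 0.0], [0.0, 0.001, -1.0]]
ft_force: [-7.1, -2.9, 10.9]
finger_gap: 8.9
grip_force: 60.7
```

Seated on the floor. Release and rise, take a wrist look from above.

>>> send_rows --targets '[[[0,0,0,0,0,0,40],[0,0,0,0,0,0,40],[0,0,0,0,0,0,40],[0,0,-0.1,0,0,0,40],[0,0,-0.3,0,0,0,40]]]'

```text
time: 15.43
eef_pos: [459.2, 282.4, 99.8]
tool_rot: [[-0.469, 0.883, -0.004], [0.883, 0.469, -0.002], [-0.0, -0.005, -1.0]]
ft_force: [0.1, -0.2, -0.2]
finger_gap: 34.7
grip_force: 0.0
```

>>> send_rows --targets '[[[0,0,-0.45,0,0,0,40],[0,0,-0.5,0,0,0,40],[0,0,-0.5,0,0,0,40],[0,0,-0.4,0,0,0,40],[0,0,-0.15,0,0,0,40]]]'

```text
time: 15.85
eef_pos: [461.1, 283.5, 257.8]
tool_rot: [[-0.469, 0.883, 0.005], [0.883, 0.469, 0.003], [0.0, 0.006, -1.0]]
ft_force: [-0.2, 0.7, 0.2]
finger_gap: 34.3
grip_force: 0.0
```

Run:
```python
from h import *
plan([400.1,5.5,240],117.5)
c=camera_info('wrist');cv2.imwrite('pics/w5.png',snapshot('wrist')[:,:,::-1])
import pickle;pickle.dump(c,open('w5.pkl','wb'))
```

```text
t 15.85 pos [461.1 283.5 257.8] toolx 117.97 zax [ 0.0053  0.0029 -1.    ] gap 34.3 q [ 0.5  -0.19  1.69  0.    1.63  0.02]
shift/75 [-2.892 -2.459  0.222]
world turn -0.47 wz total 0.016
```

View pics/w5.png

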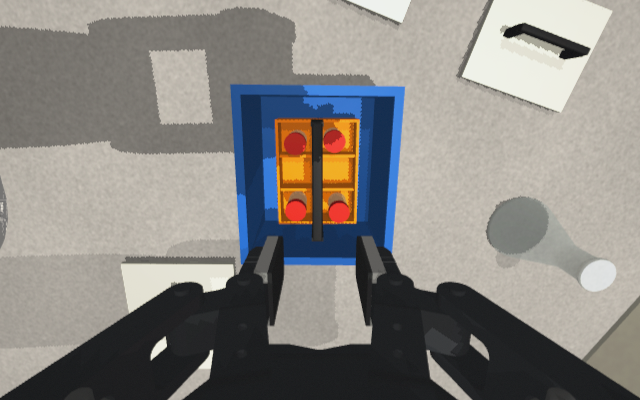

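The carrier stands level in the middle of the blue box (carrier 276–358 in the image, rim corners (232,86), (405,87), (394,265), (243,264)), with all four vials in place. Next I compare the box centre with where the lid sat.

Run:
```python
from h import *
import pickle
for f,P,z in(('w1',[(235,82),(418,84),(407,271),(243,269)],120),('w5',[(232,86),(405,87),(394,265),(243,264)],112)):
    w=bp('',P,z,pickle.load(open(f+'.pkl','rb')));a=w[1]-w[0];b=w[0]-w[3];e=w[1]-w[2]
    print(w.mean(0).round(1),(w[0]+w[1])[:2]/2,[np.degrees(np.arctan2(v[1],v[0])).round(1) for v in(a,b,e)])
```

```text
[460.5 284.  120. ] [422.07556644 356.63885451] [np.float64(27.4), np.float64(116.6), np.float64(119.1)]
[461.1 282.9 112. ] [422.40552053 355.89011259] [np.float64(27.6), np.float64(117.5), np.float64(118.3)]
```

>>> send_rows --targets '[[[-0.2,-0.17,0,0,0,0.016,40],[-0.34,-0.29,0,0,0,0,40],[-0.34,-0.29,0,0,0,0,40],[-0.34,-0.29,0,0,0,0,40],[-0.34,-0.29,0,0,0,0,40]]]'

```text
time: 16.32
eef_pos: [425.3, 132.0, 251.2]
tool_rot: [[-0.462, 0.887, -0.001], [0.887, 0.462, -0.0], [0.0, -0.001, -1.0]]
ft_force: [1.4, -0.8, -0.1]
finger_gap: 34.0
grip_force: 0.0
```

>>> send_rows --targets '[[[-0.34,-0.29,0,0,0,0,40],[-0.34,-0.29,0,0,0,0,40],[-0.34,-0.29,0,0,0,0,40],[-0.25,-0.2,0,0,0,0,40],[0,0,0,0,0,0,40]]]'

```text
time: 16.73
eef_pos: [398.0, 8.7, 251.6]
tool_rot: [[-0.459, 0.889, -0.0], [0.889, 0.459, -0.001], [-0.001, -0.0, -1.0]]
ft_force: [1.0, 0.0, 0.3]
finger_gap: 34.1
grip_force: 0.0
```

```bash
python3 -c "
from h import *
plan([400.1,5.5,36.5],117.5)"
```

```text
t 16.7333 pos [398.    8.7 251.6] toolx 117.31 zax [-1.e-04 -9.e-04 -1.e+00] gap 34.1 q [-0.04 -0.52  1.95 -0.    1.71 -0.52]
shift/75 [-0.048  0.007  2.868]
world turn 0.19 wz total -0.006
```

>>> send_rows --targets '[[[-0.048,0.007,0.3,0,0,-0.006,40],[0,0,0.5,0,0,0,40],[0,0,0.5,0,0,0,40],[0,0,0.5,0,0,0,40],[0,0,0.4,0,0,0,40]]]'

```text
time: 17.15
eef_pos: [400.0, 9.2, 83.8]
tool_rot: [[-0.464, 0.886, -0.002], [0.886, 0.464, 0.0], [0.001, -0.002, -1.0]]
ft_force: [-0.6, 0.5, -0.9]
finger_gap: 34.3
grip_force: 0.0
```

>>> send_rows --targets '[[[0,0,0.3,0,0,0,40],[0,0,0.2,0,0,0,40],[0,0,0.1,0,0,0,40],[0,0,0.05,0,0,0,40],[0,0,0,0,0,0,40]]]'

```text
time: 17.57
eef_pos: [400.9, 9.0, 37.9]
tool_rot: [[-0.465, 0.886, -0.001], [0.886, 0.465, 0.0], [0.0, -0.001, -1.0]]
ft_force: [0.1, 1.1, -0.1]
finger_gap: 33.9
grip_force: 0.0
```

>>> send_rows --targets '[[[0,0,0,0,0,0,0],[0,0,0,0,0,0,0],[0,0,0,0,0,0,0],[0,0,0,0,0,0,0],[0,0,0,0,0,0,0]]]'

```text
time: 17.98
eef_pos: [401.7, 8.8, 39.5]
tool_rot: [[-0.464, 0.886, 0.002], [0.886, 0.464, 0.0], [-0.001, 0.002, -1.0]]
ft_force: [-2.1, 0.6, 6.9]
finger_gap: 8.5
grip_force: 59.6
```

>>> send_rows --targets '[[[0,0,-0.05,0,0,0,0],[0,0,-0.12,0,0,0,0],[0,0,-0.2,0,0,0,0],[0,0,-0.25,0,0,0,0],[0,0,-0.3,0,0,0,0]]]'

```text
time: 18.4
eef_pos: [400.5, 8.8, 108.0]
tool_rot: [[-0.464, 0.886, -0.001], [0.886, 0.464, 0.0], [0.001, -0.001, -1.0]]
ft_force: [-0.2, -0.1, -2.1]
finger_gap: 8.4
grip_force: 58.7
```

>>> send_rows --targets '[[[0,0,-0.3,0,0,0,0],[0,0,-0.3,0,0,0,0],[0,0,-0.25,0,0,0,0],[0,0,-0.2,0,0,0,0],[0,0,-0.1,0,0,0,0]]]'

```text
time: 18.82
eef_pos: [401.4, 8.7, 196.3]
tool_rot: [[-0.464, 0.886, 0.003], [0.886, 0.464, -0.0], [-0.001, 0.002, -1.0]]
ft_force: [0.4, 0.8, -4.2]
finger_gap: 8.6
grip_force: 58.7
```

```bash
python3 -c "
from h import *
print(get_state()['ft_force'])
plan([458.8,283.3,190],117.6)"
```

```text
[ 0.3725345   0.83551442 -4.23823965]
t 18.8167 pos [401.4   8.7 196.3] toolx 117.67 zax [ 2.7e-03 -1.0e-04 -1.0e+00] gap 8.6 q [-0.04 -0.51  2.03 -0.    1.61 -0.52]
shift/75 [2.887 2.378 0.085]
world turn -0.07 wz total 0.002
```

>>> send_rows --targets '[[[0.1,0.08,0,0,0,0,0],[0.2,0.165,0,0,0,0,0],[0.3,0.25,0,0,0,0,0],[0.33,0.27,0,0,0,0,0],[0.33,0.27,0,0,0,0,0]]]'

```text
time: 19.23
eef_pos: [425.5, 130.3, 192.6]
tool_rot: [[-0.464, 0.886, -0.001], [0.886, 0.464, -0.0], [0.0, -0.001, -1.0]]
ft_force: [1.2, -0.9, -3.2]
finger_gap: 8.2
grip_force: 58.7
```

>>> send_rows --targets '[[[0.33,0.27,0,0,0,0,0],[0.33,0.27,0,0,0,0,0],[0.33,0.27,0,0,0,0,0],[0.3,0.25,0,0,0,0,0],[0.2,0.17,0,0,0,0,0]]]'

```text
time: 19.65
eef_pos: [455.1, 273.2, 192.1]
tool_rot: [[-0.466, 0.885, -0.002], [0.885, 0.466, -0.0], [0.001, -0.002, -1.0]]
ft_force: [0.6, 0.3, -3.1]
finger_gap: 8.8
grip_force: 58.7
```

>>> send_rows --targets '[[[0.1,0.08,0,0,0,0,0],[0.04,0.03,0,0,0,0,0],[0,0,0,0,0,0,0],[0,0,0,0,0,0,0]]]'

```text
time: 19.98
eef_pos: [457.9, 282.8, 193.2]
tool_rot: [[-0.464, 0.886, -0.0], [0.886, 0.464, -0.0], [-0.0, -0.001, -1.0]]
ft_force: [-0.2, -0.1, -3.0]
finger_gap: 8.6
grip_force: 58.7
```

```bash
python3 -c "
from h import *
plan([458.8,283.3,142],117.6)"
```

```text
t 19.9833 pos [457.9 282.8 193.2] toolx 117.66 zax [-4.e-04 -5.e-04 -1.e+00] gap 8.6 q [ 0.51 -0.17  1.78 -0.    1.53  0.02]
shift/75 [0.    0.014 0.683]
world turn -0.06 wz total 0.002
```

>>> send_rows --targets '[[[0,0.014,0.1,0,0,0,0],[0,0,0.15,0,0,0,0],[0,0,0.13,0,0,0,0],[0,0,0.08,0,0,0,0],[0,0,0.04,0,0,0,0]]]'

```text
time: 20.4
eef_pos: [458.6, 283.4, 154.2]
tool_rot: [[-0.464, 0.886, -0.002], [0.886, 0.464, -0.001], [-0.0, -0.002, -1.0]]
ft_force: [0.0, -0.1, -4.2]
finger_gap: 8.5
grip_force: 58.7
```

>>> send_rows --targets '[[[0,0,0.03,0,0,0,0],[0,0,0.03,0,0,0,0],[0,0,0.03,0,0,0,0],[0,0,0,0,0,0,0]]]'

```text
time: 20.73
eef_pos: [459.0, 283.9, 149.0]
tool_rot: [[-0.464, 0.886, -0.0], [0.886, 0.464, -0.0], [-0.0, -0.0, -1.0]]
ft_force: [0.1, -0.3, -2.9]
finger_gap: 8.5
grip_force: 58.7
```

>>> send_rows --targets '[[[0,0,0.025,0,0,0,0],[0,0,0.025,0,0,0,0],[0,0,0.02,0,0,0,0],[0,0,0,0,0,0,0]]]'

```text
time: 21.07
eef_pos: [459.0, 283.9, 143.7]
tool_rot: [[-0.464, 0.886, -0.0], [0.886, 0.464, -0.0], [-0.0, -0.0, -1.0]]
ft_force: [0.3, 0.1, -3.0]
finger_gap: 8.8
grip_force: 58.7
```

>>> send_rows --targets '[[[0,0,0.015,0,0,0,0],[0,0,0,0,0,0,0]]]'

```text
time: 21.23
eef_pos: [459.1, 284.0, 143.5]
tool_rot: [[-0.464, 0.886, 0.0], [0.886, 0.464, 0.0], [-0.0, 0.0, -1.0]]
ft_force: [-3.6, -2.7, 3.2]
finger_gap: 8.8
grip_force: 59.5
```

Contact came at 143.5 mm, the height expected for a seated lid (104 + 39.5). Release and check.

>>> send_rows --targets '[[[0,0,0.005,0,0,0,0],[0,0,0,0,0,0,40],[0,0,0,0,0,0,40],[0,0,0,0,0,0,40],[0,0,0,0,0,0,40]]]'

```text
time: 21.65
eef_pos: [459.1, 284.0, 142.5]
tool_rot: [[-0.464, 0.886, 0.0], [0.886, 0.464, 0.0], [0.0, 0.0, -1.0]]
ft_force: [-0.2, 0.1, 0.2]
finger_gap: 34.5
grip_force: 0.0
```

>>> send_rows --targets '[[[0,0,-0.15,0,0,0,40],[0,0,-0.35,0,0,0,40],[0,0,-0.4,0,0,0,40],[0,0,-0.4,0,0,0,40],[0,0,-0.3,0,0,0,40]]]'

```text
time: 22.07
eef_pos: [459.2, 284.0, 266.1]
tool_rot: [[-0.464, 0.886, 0.002], [0.886, 0.464, 0.001], [0.0, 0.002, -1.0]]
ft_force: [1.3, 0.5, -0.4]
finger_gap: 34.1
grip_force: 0.0
```

>>> send_rows --targets '[[[-0.3,-0.2,0,0,0,0,40],[-0.4,-0.3,0,0,0,0,40],[-0.4,-0.3,0,0,0,0,40],[-0.4,-0.3,0,0,0,0,40],[-0.3,-0.2,0,0,0,0,40]]]'

```text
time: 22.48
eef_pos: [434.5, 117.1, 263.6]
tool_rot: [[-0.464, 0.886, 0.001], [0.886, 0.464, -0.0], [-0.001, 0.001, -1.0]]
ft_force: [0.1, 0.8, 0.3]
finger_gap: 34.2
grip_force: 0.0
```

Run:
```python
from h import *
s=snapshot('scene')[80:330,150:470,::-1];t=snapshot('top')[90:310,140:540,::-1]
a=cv2.resize(s,(400,312));b=cv2.resize(t,(400,220))
im=np.vstack([cv2.resize(s[20:130,140:320],(720,440))[:330],cv2.resize(t,(720,396))[:270]])
cv2.imwrite('pics/end.png',im);plan([400,5,240])
```

```text
t 22.5833 pos [435.  116.3 263.9] toolx 117.49 zax [ 1.9e-03 -3.0e-04 -1.0e+00] gap 34.1 q [ 0.2  -0.39  1.85 -0.    1.69 -0.27]
shift/75 [-1.1   -1.1    0.318]
```

View pics/end.png

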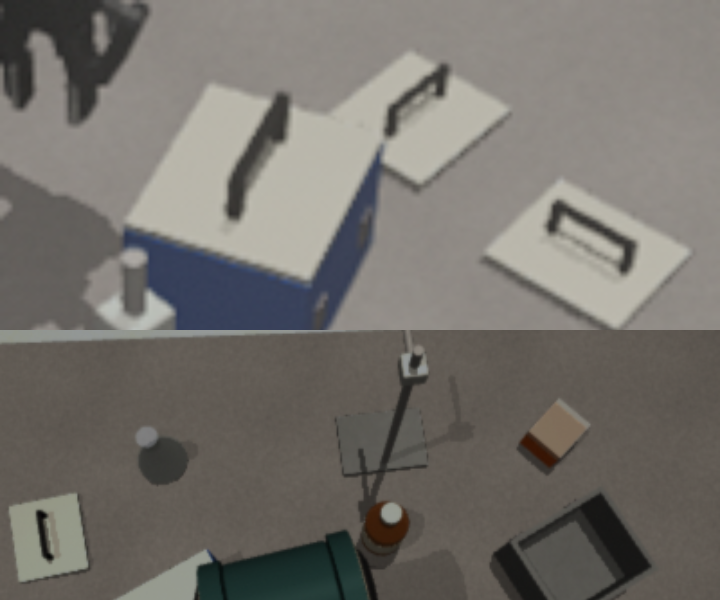

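The lid lies flat and flush on the blue box (plate at (255,185)), the grey box at (570,560) is empty, and the bystanders haven't moved. Handing in.

```bash
python3 -c "
from workcell import *
print(close_job())"
```

```text
the job is handed in; nothing more can be done
None
```

The carrier and all four vials are now in the blue cold box with its lid seated flush, and the bottle, flask, tip box and stand look unmoved; I handed the job in at about 22.6 s, but no verdict came back.

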